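Hook and swing the cover onto the dust filter box

TASK

Close the grey dust filter box with the yellow cover: hold the cover tilted with its tongue end low, hook the tongue under the black lip of the box, then swing the other end down until the cover lies flat and fully home in its frame, and let go. Leave the plain blue cover, which does not fit, where it lies.

Things in the scene. Friction and masses are not known exactly. Their poses are not given: they have to be found in the camera images.
- filter_box: Grey open box, 196 (x) x 136 (y) mm, fixed, lip end (-x) towards the robot. Origin: centre of underside, z up. In mm: ledge for the cover at z 60; around it end wall x -90, far stop x 90 (top z 78), side cheeks y +-60 (tops z 72), all vertical. Black lip, full width, overhangs from the end wall to x -60, z 82 to 90: slot under it 22 high, 30 deep. Hose stub at +x.
- tongue_cover: Yellow cover, loose, about 0.2 kg, flat on the bench, tongue (-x) towards the robot. Plate 120 (x) x 100 (y) x 8 mm; black grip block on its centre, 40 (x) x 26 (y) mm, top at z 44. Origin: centre of the plate's underside, z up. Seated in mid-play its origin is at x 20, y 0, z 60 mm of the box, axes as the box's, with 10 mm play each way in x and y.
- tongue_tip (a point): Middle of the lower edge of the free end of the yellow cover's tongue: x -100, y 0, z 0 mm of the cover, axes as the cover's. The tongue is 60 mm wide, 6 mm thick, flush with the plate's underside, and sticks out 40 mm from the middle of its -x edge.
- plain_cover: Plain blue cover without tongue, loose, 150 (x) x 100 (y) x 8 mm with the same black grip block; lies flat beside the yellow one, on either side. Origin: centre of its underside. Leave it alone.
There are look-alikes about, which are no part of the job. Of the things that look like the tongue_cover, take the one that is nearest to the robot's base at the start.

How it is judged:
By the outcome, as a careful person would: the job done as asked, in the order asked, and still so for the second after the job is handed in, with the robot touching nothing.
It also fails if it takes over 40 s, if anything falls off the work surface, if the arm or the gripper's body presses on something with over 40 N, if the wrist force passes 120 N, or if a joint passes its speed limit or range.

ROBOT

A 6-joint arm with a two-finger parallel gripper is mounted at the origin on the work surface. World frame = base frame: x ahead of the robot, y to its left, z up, the work surface at z = 0. Lengths are in m, angles in rad, forces in N, time in s.
With the tool pointing down it reaches from about 0.3 to 0.85 m from the base axis. Payload 4.2 kg.
Tool frame: the origin (TCP) lies between the finger pads; the fingertips stand 14 mm ahead of it and the grasp point (between the pads) lies 5 mm behind it; z points along the fingers, x is the direction in which the jaws open and shut, and the axes are right-handed (so a half turn about z gives the same grasp; the last joint's range is limited). The gripper opens to 91 mm and grips with 3 to 60 N. Pads are 32 mm wide; open, the fingers measure 118 mm over their backs; the gripper's body (76 mm by 178 mm) begins 60 mm behind the grasp point.
Start: joints at [-1.198, 0.32, 1.565, -0, 1.257, -0.02], TCP at [0.22, -0.531, 0.228] pointing down, gripper open.
Joint ranges: [-3.11, 3.11], [-0.84, 2.01], [0.21, 2.61], [-1.34, 4.49], [0.05, 2.63], [-2.56, 2.56]. Speed limits (rad/s): [2.57, 2.57, 3.14, 3.14, 3.14, 3.14].

INTERFACE

Orientations are given as a unit quaternion [x, y, z, w].
In Python, from bench import readout, grab_frame, calibration, job gives the robot as it stands. The module is installed in compiled form; this text tells all that it offers.
- The arm moves only by the tool apply_moves, never from a script. Its argument "commands" is a list of rows, each a list of 6 numbers: the shift along the world's x, y, z in cm, then the turn, a rotation vector about the world's x, y, z in rad. In form: [[dx, dy, dz, ax, ay, az], ...]. A call has 1 to 5 rows; each row is the pose to reach, as a shift and turn from the pose measured when the call began; what a row does not reach only later rows make up. A row lasts 1/10 s, in which the tool goes at most 50 mm and 8.59 degrees, less where a joint would pass 70% of its speed; a pose out of reach is approached as far as the arm can. A call with a gripper value outside its range is refused whole. "fingers" is the closure in counts, from 0 (fully open) to 255 (shut), set as the call begins (left out, the last holds). The fingers move at their own pace and stop on an object; "grip_force" is the grip in N (left out, the last holds). Time passes only in rows, so rows that repeat a pose let the fingers close. It gives the time, the measured TCP pose, the force and the opening at its end, in the units of the state.
- readout.sense(): the state, without advancing time (a new reading comes with each control period).
- grab_frame(name): name is "scene" or "top" or "wrist"; returns the picture (400x640x3 uint8, blue, green, red); there is no depth.
- calibration(name): a dict with "mtx" (3x3 intrinsics, pixels), "camera_from_world" (4x4, takes a point from world to camera coordinates). Camera axes: x right, y up, looking along -z (the intrinsics and any distortion apply to the point x, -y, -z); pixel columns grow to the right and rows downward; lengths in m; the calibration is good to about 2 mm. The wrist camera is an equidistant fisheye: a pixel r from the principal point sees the ray r / f radians off the axis. A picture is of the moment at which its call begins: read the wrist's pose just before it. calibration takes no time and is no camera call; for the wrist camera it gives the pose at the moment of the call.
- job.hand_in(): hands the job in, once; it reports no verdict.
The state is a dict: "time": time; "q": joint angles; "qd": joint speeds; "joint_efforts": joint torques, N m; "position": TCP position; "ee_rot": TCP orientation; "contact_force": force on the tool from outside, world axes, zero at the start; "moment": the same for the moment, N m; "width": opening from 0.0 (shut) to 1.0 (fully open).
Only numpy, scipy, OpenCV 4.12 (cv2) and the standard library are available. Lean on these libraries where they do the work, as an engineer would, in place of code of your own. Each camera call takes 0.05 s, during which the arm holds its last target.

## Working session

There is one attempt and no reset: what is moved stays moved. The work goes in short steps, Python scripts to look and compute and a tool call to move; the robot and the scene stay as the last step left them, time stands still between calls to the robot, and variables do not carry over. Pictures are saved under pics/ and viewed, and the job is handed in when it is done.

Besides the shell and the picture viewer there is one more tool, called after "Request:" as name(argument=value, ...), one argument or row to a line, values as JSON. apply_moves: Moves the arm, as the interface text tells. Its arguments: {"type":"object","properties":{"commands":{"type":"array","items":{"type":"array","items":{"type":"number"}}},"fingers":{"type":"number"},"grip_force":{"type":"number"}},"required":["commands"]}

```bash
mkdir -p pics; python3 - <<'E'
from bench import readout, grab_frame, calibration, job
import cv2,numpy as np
print(readout.sense())
for n in("scene","top","wrist"):
    f=grab_frame(n); cv2.imwrite(f"pics/{n}0.png",f)
    c=calibration(n); print(n,np.round(np.array(c["mtx"]),1).tolist(),np.round(np.array(c["camera_from_world"]),3).tolist(),[k for k in c])
E
```

```text
{'time': 0.0, 'q': array([-1.19800597e+00,  3.20264511e-01,  1.56565349e+00, -1.64655980e-05,
        1.25738430e+00, -1.99894640e-02]), 'qd': array([ 0.00077361, -0.00082973,  0.00137957,  0.00173952,  0.00016191,
        0.00158517]), 'joint_efforts': array([ 1.91020343e-03, -4.12455475e+01, -2.31969416e+01,  7.29407324e-02,
        4.56553290e-02, -1.34455754e-04]), 'position': array([ 0.21991638, -0.53077469,  0.2271459 ]), 'ee_rot': array([ 8.31493149e-01, -5.55534348e-01, -7.05623779e-04, -4.82576106e-04]), 'contact_force': array([-0.25500455, -0.71836166, -0.13025234]), 'moment': array([-0.01961525, -0.02539271, -0.03838277]), 'width': 1.0032732276180993}
scene [[423.1, 0.0, 313.2], [0.0, 423.1, 196.6], [0.0, 0.0, 1.0]] [[-0.451, 0.893, 0.006, 0.203], [-0.731, -0.373, 0.572, 0.366], [0.512, 0.253, 0.821, -1.182], [0.0, 0.0, 0.0, 1.0]] ['mtx', 'camera_from_world']
top [[418.6, 0.0, 320.2], [0.0, 418.6, 202.9], [0.0, 0.0, 1.0]] [[0.108, -0.994, 0.006, -0.008], [0.971, 0.107, 0.213, -0.519], [-0.212, -0.017, 0.977, -0.847], [0.0, 0.0, 0.0, 1.0]] ['mtx', 'camera_from_world']
wrist [[309.7, 0.0, 321.4], [0.0, 309.7, 199.2], [0.0, 0.0, 1.0]] [[0.382, -0.924, -0.001, -0.576], [0.891, 0.368, -0.266, 0.03], [0.247, 0.1, 0.964, -0.391], [0.0, 0.0, 0.0, 1.0]] ['mtx', 'camera_from_world']
```

View pics/scene0.png

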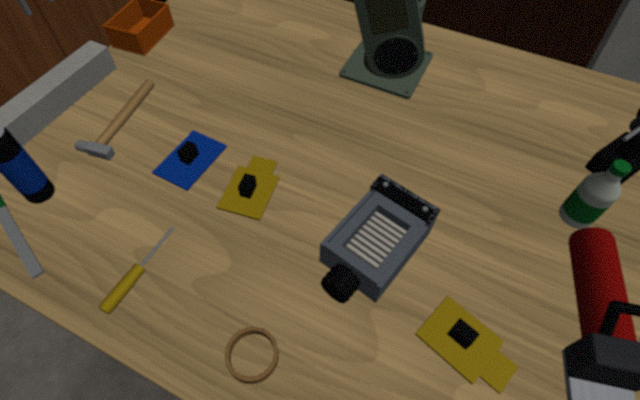

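View pics/top0.png

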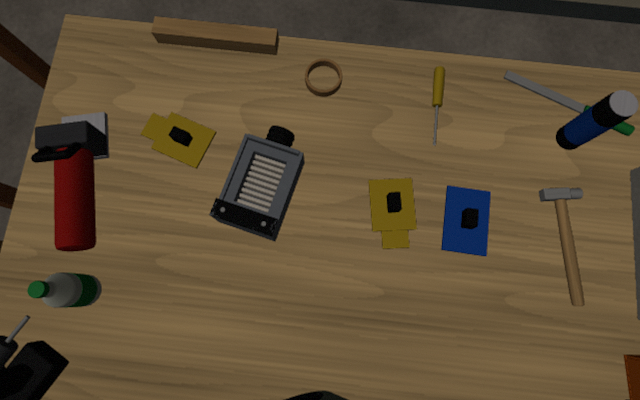

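View pics/wrist0.png

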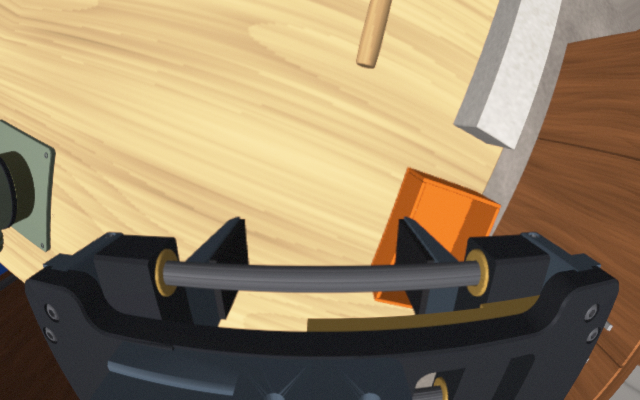

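Top view: the yellow look-alikes are at (393,205) and (180,137). The first is nearer to the base (bottom centre), its tongue points to the robot, and the blue cover (467,220) lies beside it, so it is the one meant. Next, an enlarged crop to confirm it.

```bash
cat > h.py <<'E'
import cv2,numpy as np
from bench import readout, grab_frame, calibration
def ray(cal,px):
    K=np.array(cal["mtx"]);T=np.array(cal["camera_from_world"]);R=T[:3,:3]
    o=-R.T@T[:3,3]
    d=np.linalg.solve(K,np.array([px[0],px[1],1.])); d=R.T@(d*[1,-1,-1]); return o,d
def onz(cal,px,z):
    o,d=ray(cal,px); return o+d*(z-o[2])/d[2]
def proj(cal,p):
    K=np.array(cal["mtx"]);T=np.array(cal["camera_from_world"])
    c=T[:3,:3]@np.array(p)+T[:3,3]; c=c*[1,-1,-1]; u=K@c; return u[:2]/u[2]
def tri(c1,p1,c2,p2):
    o1,d1=ray(c1,p1);o2,d2=ray(c2,p2);d1=d1/np.linalg.norm(d1);d2=d2/np.linalg.norm(d2)
    A=np.stack([d1,-d2],1);s=np.linalg.lstsq(A,o2-o1,rcond=None)[0]
    a=o1+d1*s[0];b=o2+d2*s[1];return (a+b)/2,np.linalg.norm(a-b)
E
python3 - <<'E'
from h import *
t=cv2.imread("pics/top0.png");s=cv2.imread("pics/scene0.png")
a=cv2.resize(t[160:270,350:510],None,fx=5,fy=5,interpolation=cv2.INTER_CUBIC); cv2.imwrite("pics/c1.png",a)
a=cv2.resize(t[115:250,200:320],None,fx=4.4,fy=4.4,interpolation=cv2.INTER_CUBIC); cv2.imwrite("pics/c2.png",a)
a=cv2.resize(s[165:310,310:450],None,fx=4,fy=4,interpolation=cv2.INTER_CUBIC); cv2.imwrite("pics/c3.png",a)
for n,im in(("top",t),("scene",s)):
    c=calibration(n);h=cv2.cvtColor(im,cv2.COLOR_BGR2HSV)
    m=cv2.inRange(h,(22,170,60),(35,255,255));m=cv2.morphologyEx(m,cv2.MORPH_CLOSE,np.ones((3,3)))
    for k in cv2.findContours(m,cv2.RETR_EXTERNAL,cv2.CHAIN_APPROX_NONE)[0]:
        if cv2.contourArea(k)<800: continue
        p=cv2.approxPolyDP(k,3,True)[:,0]
        print(n,cv2.contourArea(k))
        for q in p: print(q,np.round(onz(c,q,.008),4))
E
```

```text
top 2594.0
[410 178] [ 0.6087 -0.1497  0.008 ]
[369 180] [ 0.5935 -0.056   0.008 ]
[372 230] [ 0.4784 -0.0725  0.008 ]
[382 232] [ 0.4764 -0.0951  0.008 ]
[383 248] [ 0.4408 -0.1001  0.008 ]
[408 247] [ 0.4491 -0.1553  0.008 ]
[407 230] [ 0.487  -0.1506  0.008 ]
[416 228] [ 0.4937 -0.1705  0.008 ]
top 2320.0
[153 113] [0.7015 0.4688 0.008 ]
[141 133] [0.6486 0.4871 0.008 ]
[154 140] [0.6348 0.4534 0.008 ]
[151 147] [0.617  0.4571 0.008 ]
[196 167] [0.5805 0.3445 0.008 ]
[215 132] [0.6703 0.3148 0.008 ]
[171 112] [0.7087 0.4269 0.008 ]
[167 119] [0.6901 0.433  0.008 ]
scene 4537.5
[447 297] [0.5856 0.3473 0.008 ]
[416 334] [0.6772 0.3182 0.008 ]
[470 382] [0.7123 0.4242 0.008 ]
[480 376] [0.6954 0.4368 0.008 ]
[500 392] [0.7051 0.4723 0.008 ]
[517 367] [0.6527 0.4893 0.008 ]
[498 351] [0.6408 0.4545 0.008 ]
[500 338] [0.6168 0.4525 0.008 ]
scene 2258.0
[254 156] [ 0.4557 -0.151   0.008 ]
[246 168] [ 0.4944 -0.1486  0.008 ]
[238 167] [ 0.5002 -0.1663  0.008 ]
[217 207] [ 0.6127 -0.1471  0.008 ]
[258 219] [ 0.5988 -0.0541  0.008 ]
[278 178] [ 0.4863 -0.07    0.008 ]
[271 174] [ 0.4836 -0.0895  0.008 ]
[275 161] [ 0.4466 -0.1003  0.008 ]
```

View pics/c1.png

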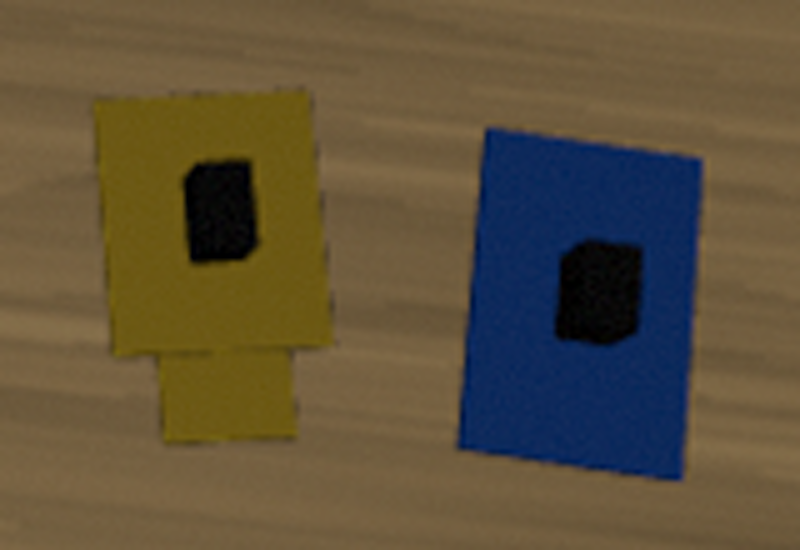

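View pics/c2.png

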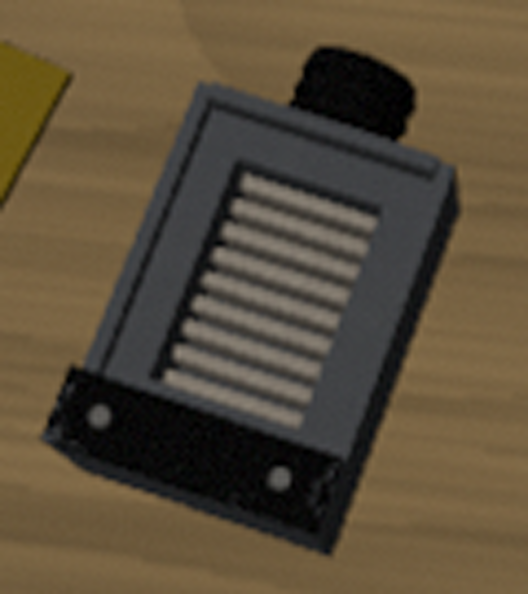

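View pics/c3.png

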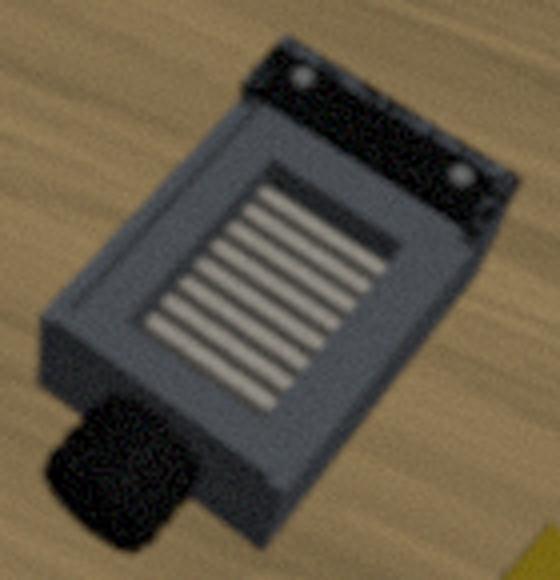

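```bash
python3 - <<'E'
from h import *
from scipy.optimize import least_squares
T=calibration("top");S=calibration("scene")
tp=lambda u,v:(200+(u+.5)/4.4-.5,115+(v+.5)/4.4-.5)
sp=lambda u,v:(310+(u+.5)/4-.5,165+(v+.5)/4-.5)
P={"far+y":((.098,.068,.078),tp(203,83),sp(277,490)),"far-y":((.098,-.068,.078),tp(457,172),sp(42,319)),
"scr+y":(None,tp(99,416),sp(461,174)),"scr-y":(None,tp(280,478),sp(302,76)),
"lip+y":((-.06,.068,.09),tp(73,368),sp(470,240)),"lip-y":((-.06,-.068,.09),tp(347,459),sp(243,92))}
for k,(l,a,b) in P.items(): 
    x,e=tri(T,a,S,b); print(k,np.round(x,4),round(e,4))
def res(v):
    r=[];c,s=np.cos(v[2]),np.sin(v[2])
    for k,(l,a,b) in P.items():
        if l is None: continue
        w=(v[0]+c*l[0]-s*l[1],v[1]+s*l[0]+c*l[1],l[2])
        r+=list(proj(T,w)-a)+list(proj(S,w)-b)
    return np.array(r)
o=least_squares(res,[.6,.2,0]);print("box",o.x,np.round(res(o.x),1).tolist())
# cover
C=[(.06,-.05),(.06,.05),(-.06,.05),(-.06,.03),(-.1,.03),(-.1,-.03),(-.06,-.03),(-.06,-.05)]
tc=[(410,178),(369,180),(372,230),(382,232),(383,248),(408,247),(407,230),(416,228)]
sc=[(217,207),(258,219),(278,178),(271,174),(275,161),(254,156),(246,168),(238,167)]
def rc(v):
    r=[];c,s=np.cos(v[2]),np.sin(v[2])
    for l,a,b in zip(C,tc,sc):
        w=(v[0]+c*l[0]-s*l[1],v[1]+s*l[0]+c*l[1],.008)
        r+=list(proj(T,w)-a)+list(proj(S,w)-b)
    return np.array(r)
o=least_squares(rc,[.54,-.11,0]);print("cover",o.x,np.round(rc(o.x),1).tolist())
E
```

```text
far+y [0.6522 0.229  0.0679] 0.0003
far-y [0.6211 0.0987 0.0626] 0.0028
scr+y [0.4743 0.2484 0.0899] 0.0006
scr-y [0.4544 0.1601 0.0898] 0.0006
lip+y [0.4986 0.2656 0.0781] 0.0032
lip-y [0.4682 0.1337 0.0771] 0.0048
box [ 0.54350298  0.18588189 -0.22788363] [-1.1, -2.7, 0.8, -1.0, -0.2, -3.2, -1.8, -3.3, -0.5, -2.2, 2.1, -2.5, -1.4, -1.5, -1.0, -3.5]
cover [ 0.54548737 -0.11151746  0.15921546] [0.8, -1.6, -1.7, -0.8, -1.4, -1.5, 1.1, -0.5, -0.4, 0.0, 1.1, -2.8, -1.5, -2.4, -0.3, -1.0, -1.0, -0.6, 2.0, -1.0, 0.8, -1.0, -1.2, -2.1, 0.1, -1.8, 0.0, -1.4, -0.0, -0.2, -0.1, -2.5]
```

Confirmed: the crop shows the yellow cover's tongue pointing to the robot, with the blue cover beside it. I'll move above it and look with the wrist camera.

Request:
apply_moves(
  commands=[
    [4,5,0,0,0,-0.06],
    [7,9,0,0,0,-0.12],
    [10,13,0,0,0,-0.18],
    [13,17,0,0,0,-0.234],
    [16,20.5,0,0,0,-0.234],
  ],
  fingers=0,
)

```text
time: 0.65
position: [0.3739, -0.3319, 0.2272]
ee_rot: [0.76, -0.649, -0.001, -0.0]
contact_force: [1.3, -0.7, 0.8]
width: 1.003
```

Request:
apply_moves(
  commands=[
    [4,5,0,0,0,0],
    [7,9,0,0,0,0],
    [10,13,0,0,0,0],
    [13,17,0,0,0,0],
    [16,20.5,0,0,0,0],
  ],
)

```text
time: 1.15
position: [0.527, -0.1341, 0.2271]
ee_rot: [0.761, -0.649, -0.001, -0.0]
contact_force: [1.2, -1.3, -0.4]
width: 0.997
```

```bash
python3 - <<'E'
from h import *
s=readout.sense();print(s)
f=grab_frame("wrist");cv2.imwrite("pics/w1.png",f)
E
```

```text
{'time': 1.15, 'q': array([-2.71039739e-01,  2.71609495e-01,  1.63606861e+00,  1.24818444e-03,
        1.23502052e+00,  1.14167761e+00]), 'qd': array([ 0.86545927,  0.31637865, -0.44172996, -0.00312812,  0.10853412,
        0.85892896]), 'joint_efforts': array([ -2.85365067, -41.48035169, -21.12418592,   0.25244406,
         0.12105325,  -0.69996642]), 'position': array([ 0.52697807, -0.13410635,  0.22712215]), 'ee_rot': array([ 7.60596432e-01, -6.49224472e-01, -7.49843704e-04, -3.00988653e-04]), 'contact_force': array([ 1.16834172, -1.32615358, -0.41362233]), 'moment': array([ 0.01589321,  0.02235442, -0.03347148]), 'width': 0.9967596893462527}
```

View pics/w1.png

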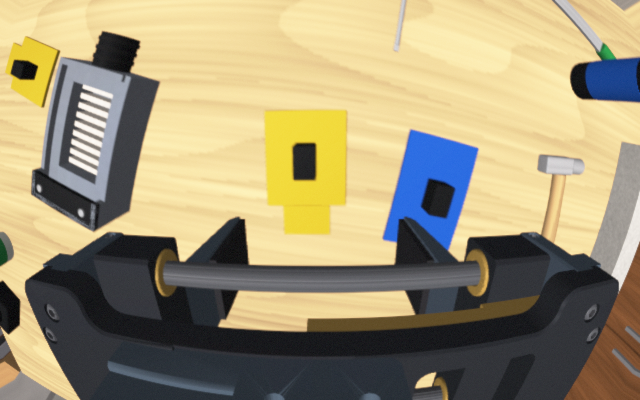

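The wrist view shows the yellow cover at (306,158) with its tongue at the bottom, the blue cover at (437,190) and the box at (100,140). The arm was still moving, so I'll let it settle and measure the cover and box from here.

Request:
apply_moves(
  commands=[
    [1.0,1.0,0,0,0,0],
    [1.0,1.0,0,0,0,0],
    [1.0,1.0,0,0,0,0],
  ],
)

```text
time: 1.5
position: [0.5415, -0.1186, 0.2265]
ee_rot: [0.762, -0.647, -0.001, -0.003]
contact_force: [-0.2, -0.7, 0.7]
width: 1.002
```

```bash
cat >> h.py <<'E'
def rayw(cal,px):
    K=np.array(cal["mtx"]);T=np.array(cal["camera_from_world"]);R=T[:3,:3];o=-R.T@T[:3,3]
    a=(px[0]-K[0,2])/K[0,0];b=(px[1]-K[1,2])/K[1,1];th=np.hypot(a,b)
    d=np.array([a/th*np.sin(th),b/th*np.sin(th),np.cos(th)]); return o,R.T@(d*[1,-1,-1])
def onzw(cal,px,z):
    o,d=rayw(cal,px); return o+d*(z-o[2])/d[2]
E
python3 - <<'E'
from h import *
s=readout.sense();print(s['position'],s['ee_rot'],np.abs(s['qd']).max())
c=calibration("wrist");f=grab_frame("wrist");cv2.imwrite("pics/w2.png",f)
np.savez("w2.npz",mtx=c["mtx"],camera_from_world=c["camera_from_world"])
h=cv2.cvtColor(f,cv2.COLOR_BGR2HSV)
m=cv2.inRange(h,(22,170,90),(35,255,255));m=cv2.morphologyEx(m,cv2.MORPH_CLOSE,np.ones((3,3)))
for k in cv2.findContours(m,cv2.RETR_EXTERNAL,cv2.CHAIN_APPROX_NONE)[0]:
    if cv2.contourArea(k)<2000: continue
    for q in cv2.approxPolyDP(k,3,True)[:,0]: print(q,np.round(onzw(c,q,.008),4))
cv2.imwrite("pics/w2c.png",cv2.resize(f[20:240,10:210],None,fx=2.7,fy=2.7,interpolation=cv2.INTER_CUBIC))
E
```

```text
[ 0.54148368 -0.11861124  0.22652495] [ 0.76211941 -0.64742663 -0.00094205 -0.00344501] 0.02169034650384868
[278 126] [ 0.5965 -0.0572  0.008 ]
[280 218] [ 0.481  -0.0752  0.008 ]
[296 220] [ 0.4818 -0.096   0.008 ]
[297 246] [ 0.4458 -0.1022  0.008 ]
[339 246] [ 0.4549 -0.157   0.008 ]
[340 219] [ 0.4923 -0.1515  0.008 ]
[355 218] [ 0.4967 -0.1703  0.008 ]
[358 127] [ 0.6107 -0.1528  0.008 ]
[31 43] [0.7107 0.4204 0.008 ]
[26 52] [0.6954 0.4332 0.008 ]
[18 50] [0.7022 0.4647 0.008 ]
[10 77] [0.6525 0.4831 0.008 ]
[18 83] [0.6396 0.4489 0.008 ]
[17 95] [0.6176 0.449  0.008 ]
[ 49 114] [0.5847 0.3386 0.008 ]
[65 59] [0.674  0.3091 0.008 ]
```

View pics/w2c.png

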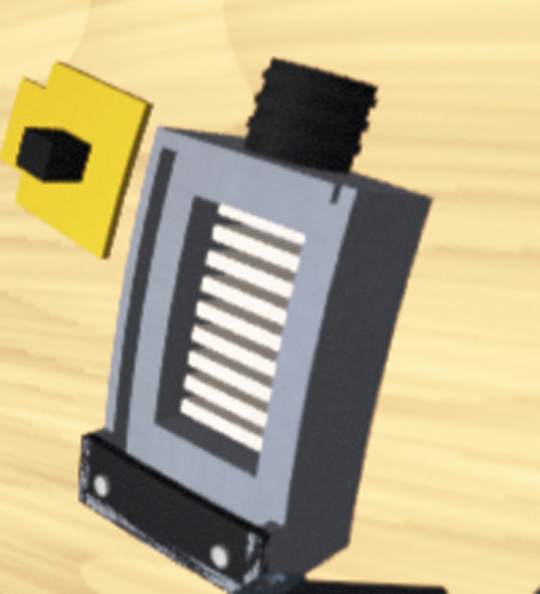

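Wrist and fixed cameras agree within about 2 mm: cover at (0.546, -0.113), yaw 0.155. Descending to grasp the block.

Request:
apply_moves(
  commands=[
    [0.4,0.5,-3,0,0,-0.008],
    [0.4,0.5,-7,0,0,-0.008],
    [0.4,0.5,-11,0,0,-0.008],
    [0.4,0.5,-14,0,0,-0.008],
    [0.4,0.5,-14,0,0,-0.008],
  ],
)

```text
time: 2.05
position: [0.5412, -0.1145, 0.0829]
ee_rot: [0.759, -0.652, -0.005, -0.001]
contact_force: [-0.9, 0.0, -0.5]
width: 1.003
```

```bash
python3 - <<'E'
from h import *
s=readout.sense();print(s['position'],s['ee_rot'],s['q'],s['contact_force'])
f=grab_frame("wrist");cv2.imwrite("pics/w3.png",f)
E
```

```text
[ 0.54124563 -0.1145327   0.0829188 ] [ 0.75862628 -0.65150519 -0.00508909 -0.00111865] [-0.23319234  0.42108267  1.81055351  0.00837831  0.91799253  1.18084871] [-0.90986349  0.02704365 -0.51213028]
```

View pics/w3.png

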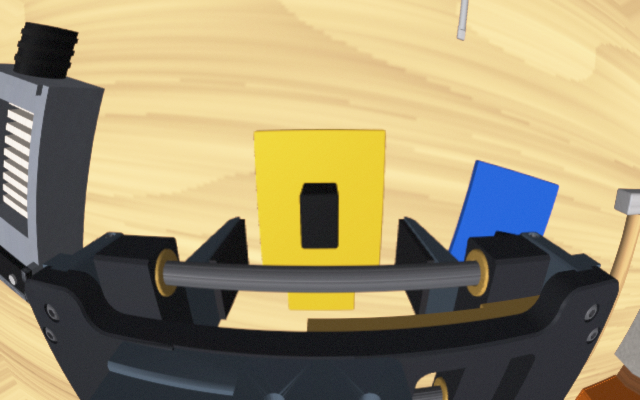

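The block (319,215) is centred between the fingers, and the blue cover is clear of the right finger. Going down and closing.

Request:
apply_moves(
  commands=[
    [0.5,0.1,-2.5,0,0,0],
    [0.5,0.1,-4.5,0,0,0],
    [0.5,0.1,-5.6,0,0,0],
    [0.5,0.1,-5.6,0,0,0],
  ],
)

```text
time: 2.5
position: [0.5484, -0.1143, 0.0298]
ee_rot: [0.758, -0.652, -0.003, -0.002]
contact_force: [-0.6, 0.3, -0.1]
width: 1.002
```

Request:
apply_moves(
  commands=[
    [0,0,0,0,0,0],
    [0,0,0,0,0,0],
    [0,0,0,0,0,0],
    [0,0,0,0,0,0],
    [0,0,0,0,0,0],
  ],
  fingers=255,
  grip_force=30,
)

```text
time: 3.0
position: [0.5485, -0.1143, 0.0301]
ee_rot: [0.759, -0.652, -0.003, -0.002]
contact_force: [-0.2, -0.1, -0.0]
width: 0.594
```

Request:
apply_moves(
  commands=[
    [0,0,0,0,0,0],
    [0,0,0,0,0,0],
    [0,0,0,0,0,0],
  ],
)

```text
time: 3.3
position: [0.5485, -0.1142, 0.0301]
ee_rot: [0.758, -0.652, -0.003, -0.003]
contact_force: [-0.2, 2.2, -0.1]
width: 0.327
```

```bash
python3 - <<'E'
from h import *
s=readout.sense();print(s['position'],s['ee_rot'],s['q'],s['contact_force'],s['width'])
E
```

```text
[ 0.54851383 -0.11422235  0.03012171] [ 0.75848326 -0.65168248 -0.00260519 -0.00250988] [-0.22977109  0.49367956  1.85167419  0.0095744   0.79856517  1.1831528 ] [-0.15829813  2.23504349 -0.08598926] 0.3271860028552643
```

Request:
apply_moves(
  commands=[
    [0,0,0,0,0,0],
    [0,0,0,0,0,0],
    [0,0,0,0,0,0],
  ],
  grip_force=40,
)

```text
time: 3.6
position: [0.5485, -0.1141, 0.0302]
ee_rot: [0.758, -0.652, -0.003, -0.003]
contact_force: [-1.3, 1.8, 1.6]
width: 0.28
```

Request:
apply_moves(
  commands=[
    [0,0,2,0,0,0],
    [0,0,5,0,0,0],
    [0,0,9,0,0,0],
    [0,0,13,0,0,0],
    [0,0,15,0,0,0],
  ],
)

```text
time: 4.1
position: [0.5498, -0.1146, 0.1836]
ee_rot: [0.758, -0.652, -0.0, -0.004]
contact_force: [1.5, 0.1, -1.2]
width: 0.282
```

Request:
apply_moves(
  commands=[
    [0,0,0,0,0,0],
    [0,0,0,0,0,0],
  ],
)

```text
time: 4.3
position: [0.5496, -0.1146, 0.1831]
ee_rot: [0.758, -0.652, -0.0, -0.004]
contact_force: [-0.1, -1.1, -1.6]
width: 0.277
```

```bash
python3 - <<'E'
from h import *
s=readout.sense();print(s)
f=grab_frame("wrist");cv2.imwrite("pics/w4.png",f)
cv2.imwrite("pics/s4.png",grab_frame("scene"))
E
```

```text
{'time': 4.3, 'q': array([-0.22985709,  0.32895345,  1.66882606,  0.00726396,  1.14094435,
        1.18670519]), 'qd': array([1.16428856e-03, 2.58564183e-02, 3.58509524e-02, 2.11843685e-05,
       4.24673515e-03, 5.40704380e-04]), 'joint_efforts': array([ 1.47815452e-03, -4.29063249e+01, -2.36085105e+01,  7.98615720e-02,
       -9.06805694e-02,  8.50335005e-05]), 'position': array([ 0.54957706, -0.11460501,  0.18308622]), 'ee_rot': array([ 7.58493834e-01, -6.51670264e-01, -2.47634414e-04, -3.59315876e-03]), 'contact_force': array([-0.1266447 , -1.05507175, -1.62864435]), 'moment': array([0.00789415, 0.01122543, 0.05661331]), 'width': 0.2772445424549217}
```

View pics/w4.png

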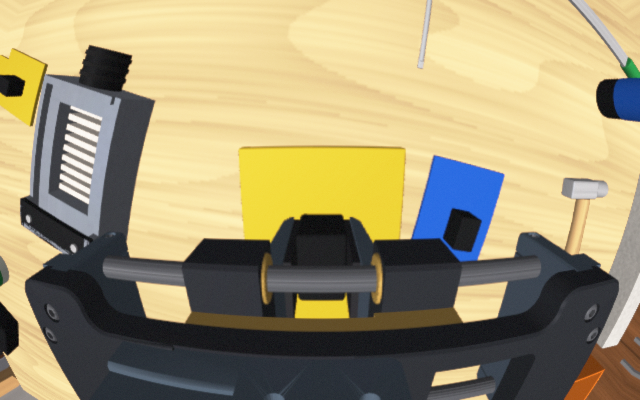

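View pics/s4.png

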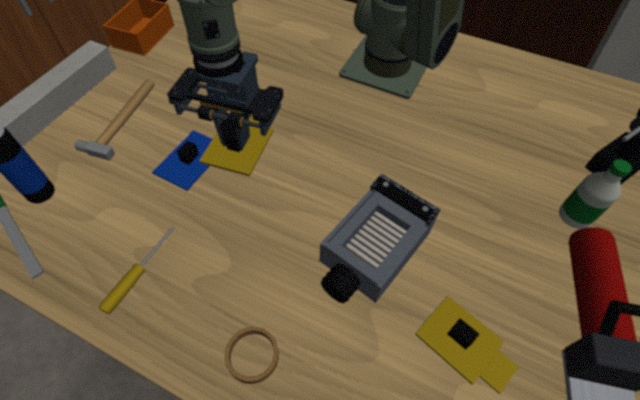

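Cover held level (opening 0.28, about 26 mm) and the blue cover untouched. Now a refined box pose and the move plan.

```bash
python3 - <<'E'
from h import *
w=dict(np.load("w2.npz"))
p=lambda u,v:(10+(u+.5)/2.7-.5,20+(v+.5)/2.7-.5)
for n,uv,z,l in [("scr+",(101,486),.09,None),("scr-",(220,555),.09,None),("lipf+",(92,432),.09,(-.06,.068)),("lipf-",(267,533),.09,(-.06,-.068)),
 ("far+",(160,127),.075,(.098,.068)),("far-",(355,190),.075,(.098,-.068)),("far-bot",(432,198),0,(.098,-.068)),("near-bot",(350,543),0,(-.098,-.068))]:
    x=onzw(w,p(*uv),z);a=-.226
    o=None
    if l: o=np.round([x[0]-np.cos(a)*l[0]+np.sin(a)*l[1],x[1]-np.sin(a)*l[0]-np.cos(a)*l[1]],4)
    print(n,np.round(x,4),o)
E
```

```text
scr+ [0.475  0.2494 0.09  ] None
scr- [0.4559 0.1604 0.09  ] None
lipf+ [0.5027 0.2539 0.09  ] [0.5459 0.1742]
lipf- [0.473  0.1284 0.09  ] [0.5467 0.1812]
far+ [0.6528 0.2236 0.075 ] [0.542  0.1793]
far- [0.6236 0.0956 0.075 ] [0.5434 0.1838]
far-bot [0.6236 0.0978 0.    ] [0.5433 0.186 ]
near-bot [0.4351 0.1393 0.    ] [0.5458 0.1836]
```

Request:
apply_moves(
  commands=[
    [-3,4,2,0,0,-0.1],
    [-6,8,4,0,0,-0.2],
    [-9,12,6,0,0,-0.3],
    [-12,16,6,0,0,-0.378],
    [-14,20,6,0,0,-0.378],
  ],
)

```text
time: 4.9
position: [0.4092, 0.0816, 0.2406]
ee_rot: [-0.621, 0.783, 0.002, 0.002]
contact_force: [0.6, 1.6, -1.3]
width: 0.278
```

Request:
apply_moves(
  commands=[
    [-2,4,0,0,0,0],
    [-4,8,0,0,0,0],
    [-5,10.5,0,0,0,0],
    [-5,10.5,0,0,0,0],
    [-5,10.5,0,0,0,0],
  ],
)

```text
time: 5.4
position: [0.3586, 0.1865, 0.2393]
ee_rot: [-0.622, 0.783, 0.002, 0.001]
contact_force: [0.8, -1.4, -1.0]
width: 0.284
```

```bash
python3 - <<'E'
from h import *
s=readout.sense();print(s['position'],s['ee_rot'],s['q'],np.abs(s['qd']).max())
c=calibration("wrist");f=grab_frame("wrist");cv2.imwrite("pics/w5.png",f)
np.savez("w5.npz",mtx=c["mtx"],camera_from_world=c["camera_from_world"])
E
```

```text
[0.35858785 0.18647647 0.23929669] [-6.22196305e-01  7.82858739e-01  1.83393633e-03  7.68010650e-04] [0.44796738 0.03797475 1.89343582 0.0041875  1.20950043 2.24498786] 0.03562956070118536
```

View pics/w5.png

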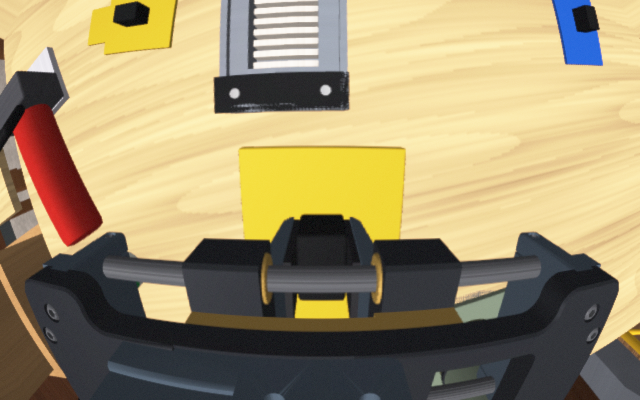

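```bash
python3 - <<'E'
import cv2
f=cv2.imread("pics/w5.png");cv2.imwrite("pics/w5c.png",cv2.resize(f[0:120,200:360],None,fx=5,fy=5,interpolation=cv2.INTER_CUBIC))
E
```

```text
(no output)
```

View pics/w5c.png

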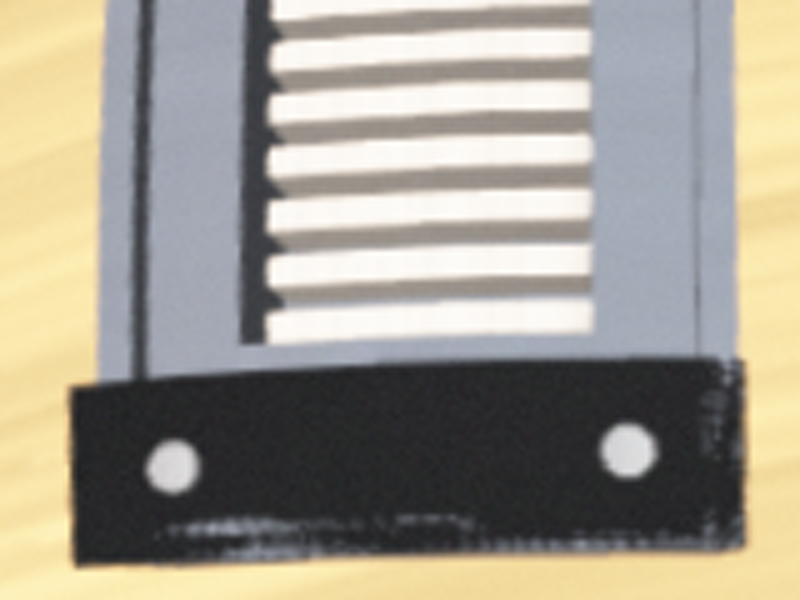

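```bash
python3 - <<'E'
from h import *
w=dict(np.load("w5.npz"))
p=lambda u,v:(200+(u+.5)/5-.5,(v+.5)/5-.5)
g={n:onzw(w,p(*uv),.09)[:2] for n,uv in dict(sp=(172,466),sm=(628,450),fp=(72,386),fm=(742,360),bp=(76,565),bm=(745,548)).items()}
for k,v in g.items(): print(k,np.round(v,4))
d=g['sp']-g['sm'];print("yaw scr",np.arctan2(-d[0],d[1]))
d=g['fp']-g['fm'];print("yaw lip",np.arctan2(-d[0],d[1]),np.linalg.norm(d))
a=-.226;ex=np.array([np.cos(a),np.sin(a)])
m=(g['fp']+g['fm'])/2;print("o from lip",m+.06*ex, "back",(g['bp']+g['bm'])/2, np.linalg.norm(m-(g['bp']+g['bm'])/2))
# held plate far edge check
E
```

```text
sp [0.4767 0.2471]
sm [0.4564 0.1585]
fp [0.4992 0.2637]
fm [0.4692 0.1328]
bp [0.463  0.2719]
bm [0.4325 0.1406]
yaw scr -0.22524078609553716
yaw lip -0.2254574287476923 0.13430614353885825
o from lip [0.542654   0.18483521] back [0.44774165 0.20624754] 0.03729902711246537
```

```bash
cat > plan.py <<'E'
from h import *
from scipy.spatial.transform import Rotation as R
BX,BY,BYAW=.5425,.185,-.2255
def target(tx,tz,deg,tcp=(.0023,0,.030),ty=0.):
    Rb=R.from_euler('z',BYAW);Rc=Rb*R.from_euler('y',np.radians(-0.0+deg))  # +deg about +y: +x end goes down
    Rc=Rb*R.from_euler('y',-np.radians(-deg)) if 0 else Rb*R.from_euler('y',-np.radians(deg))
    tip=np.array([BX,BY,0])+Rb.apply([tx,ty,tz])
    pos=tip+Rc.apply(np.array(tcp)+[.1,0,0])
    # tool axes in cover: x=-y, z=-z, y = z cross x = (-z)x(-y) = z x y = -x
    M=np.array([[0,-1,0],[-1,0,0],[0,0,-1]],float)
    return pos,Rc*R.from_matrix(M)
def delta(tx,tz,deg,s,**k):
    p,r=target(tx,tz,deg,**k)
    rv=(r*R.from_quat(s['ee_rot']).inv()).as_rotvec()
    return np.round((p-s['position'])*100,2),np.round(rv,3)
E
python3 - <<'E'
from plan import *
s=readout.sense()
for a in [(-.045,.14,20),(-.045,.11,20),(-.045,.066,20),(-.08,.066,20),(-.08,.061,20),(-.08,.0605,15),(-.08,.0605,10),(-.08,.0605,5),(-.08,.06,0)]:
    print(a,*delta(*a,s), target(*a)[0].round(4))
E
```

```text
(-0.045, 0.14, 20) [22.33 -1.02 -3.64] [-0.083 -0.341  0.003] [0.5823 0.1759 0.2032]
(-0.045, 0.11, 20) [22.33 -1.02 -6.64] [-0.083 -0.341  0.003] [0.5823 0.1759 0.1732]
(-0.045, 0.066, 20) [ 22.33  -1.02 -11.04] [-0.083 -0.341  0.003] [0.5823 0.1759 0.1292]
(-0.08, 0.066, 20) [ 18.92  -0.23 -11.04] [-0.083 -0.341  0.003] [0.5482 0.1837 0.1292]
(-0.08, 0.061, 20) [ 18.92  -0.23 -11.54] [-0.083 -0.341  0.003] [0.5482 0.1837 0.1242]
(-0.08, 0.0605, 15) [ 19.43  -0.35 -12.36] [-0.063 -0.256  0.003] [0.5533 0.1825 0.116 ]
(-0.08, 0.0605, 10) [ 19.86  -0.45 -13.17] [-0.043 -0.171  0.003] [0.5576 0.1815 0.1078]
(-0.08, 0.0605, 5) [ 20.23  -0.54 -14.02] [-0.024 -0.086  0.004] [0.5613 0.1807 0.0993]
(-0.08, 0.06, 0) [ 20.52  -0.6  -14.95] [-0.004 -0.001  0.004] [0.5642 0.18   0.09  ]
```

Request:
apply_moves(
  commands=[
    [4,0,0,-0.02,-0.09,0],
    [8,0,0,-0.04,-0.17,0],
    [12,-0.5,0,-0.06,-0.25,0.002],
    [16,-0.8,0,-0.083,-0.341,0.003],
    [20,-1,-1.5,-0.083,-0.341,0.003],
  ],
)

```text
time: 5.95
position: [0.5598, 0.1748, 0.225]
ee_rot: [-0.613, 0.77, -0.137, 0.109]
contact_force: [0.2, 0.7, -0.9]
width: 0.281
```

Request:
apply_moves(
  commands=[
    [2.3,0,-2,0,0,0],
    [2.3,0,-3.6,0,0,0],
    [2.3,0,-3.6,0,0,0],
  ],
)

```text
time: 6.25
position: [0.5817, 0.1721, 0.1849]
ee_rot: [-0.613, 0.771, -0.136, 0.105]
contact_force: [0.0, -0.2, -1.6]
width: 0.28
```

```bash
python3 - <<'E'
from plan import *
s=readout.sense();print(s['position'],s['ee_rot'],s['q'],np.abs(s['qd']).max(),s['contact_force'],s['time'])
print(delta(-.045,.11,20,s))
for n in("scene","top","wrist"): cv2.imwrite(f"pics/{n}6.png",grab_frame(n))
a=cv2.imread("pics/scene6.png")[60:310,240:480];b=cv2.imread("pics/top6.png")[90:340,160:400]
cv2.imwrite("pics/c6.png",cv2.resize(np.hstack([a,b]),None,fx=1.66,fy=1.66,interpolation=cv2.INTER_CUBIC))
E
```

```text
[0.58166086 0.17214348 0.18489403] [-0.61267774  0.77149107 -0.13589095  0.10469562] [ 0.3723725   0.27681408  1.79372974 -0.27421321  0.80485582  2.33593129] 0.04509471563818337 [ 0.04360627 -0.16231175 -1.59627922] 6.25
(array([ 0.07,  0.37, -1.17]), array([ 0.004, -0.005,  0.004]))
```

View pics/c6.png

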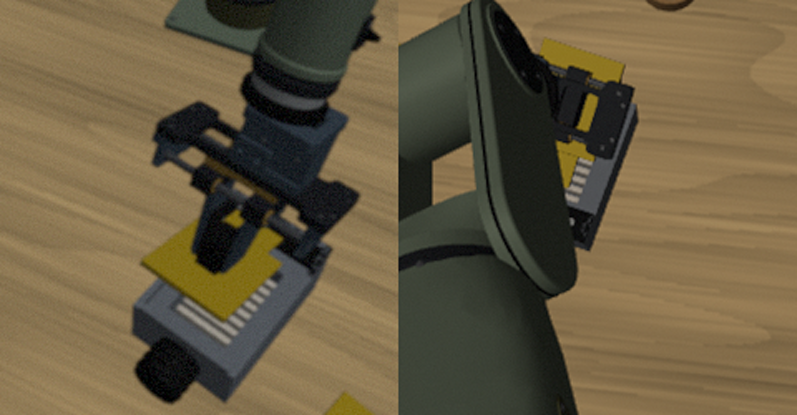

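View pics/wrist6.png

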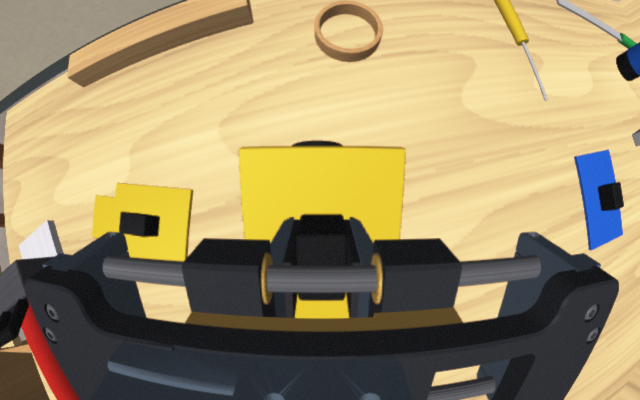

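The wrist view shows the plate still at the same pixels (corners about (240,148) and (404,148)), so there is no slip. Scene view: the cover is tilted tongue-low over the box. I'll check the grip offset from the plate corners.

```bash
python3 - <<'E'
from plan import *
s=readout.sense();c=calibration("wrist")
M=np.array([[0,-1,0],[-1,0,0],[0,0,-1]],float)
Rc=R.from_quat(s['ee_rot'])*R.from_matrix(M.T)
for px in [(239.5,147),(405,148)]:
    o,d=rayw(c,px)
    oc=Rc.inv().apply(o-s['position']);dc=Rc.inv().apply(d)
    q=oc+dc*((.008-.030)-oc[2])/dc[2]; print("corner rel TCP in cover axes",q.round(4))
E
```

```text
corner rel TCP in cover axes [ 0.0586  0.0463 -0.022 ]
corner rel TCP in cover axes [ 0.0579 -0.0513 -0.022 ]
```

Request:
apply_moves(
  commands=[
    [0.2,0.4,-1.5,0,0,0],
    [0.2,0.5,-3.5,0,0,0],
    [0.2,0.5,-5.0,0,0,0],
    [0.2,0.5,-5.2,0,0,0],
    [0.2,0.5,-5.2,0,0,0],
  ],
)

```text
time: 6.9
position: [0.5854, 0.1791, 0.1385]
ee_rot: [-0.613, 0.77, -0.137, 0.11]
contact_force: [0.5, 0.4, -1.4]
width: 0.287
```

```bash
python3 - <<'E'
from plan import *
s=readout.sense();print(s['position'],np.abs(s['qd']).max(),s['contact_force'],s['q'])
k=dict(tcp=(.0018,.001,.03))
for a in [(-.045,.068,20),(-.045,.066,20),(-.08,.066,20)]: print(a,*delta(*a,s,**k))
a=grab_frame("scene")[60:310,240:480]
cv2.imwrite("pics/c7.png",cv2.resize(a,None,fx=2.4,fy=2.4,interpolation=cv2.INTER_CUBIC))
E
```

```text
[0.5854081  0.17911604 0.13845992] 0.02033264750587835 [ 0.48987583  0.38640865 -1.37937196] [ 0.38195345  0.32960606  1.85259543 -0.31535084  0.68986513  2.39677701]
(-0.045, 0.068, 20) [-0.33 -0.22 -0.75] [0.    0.004 0.001]
(-0.045, 0.066, 20) [-0.33 -0.22 -0.95] [0.    0.004 0.001]
(-0.08, 0.066, 20) [-3.74  0.57 -0.95] [0.    0.004 0.001]
```

View pics/c7.png

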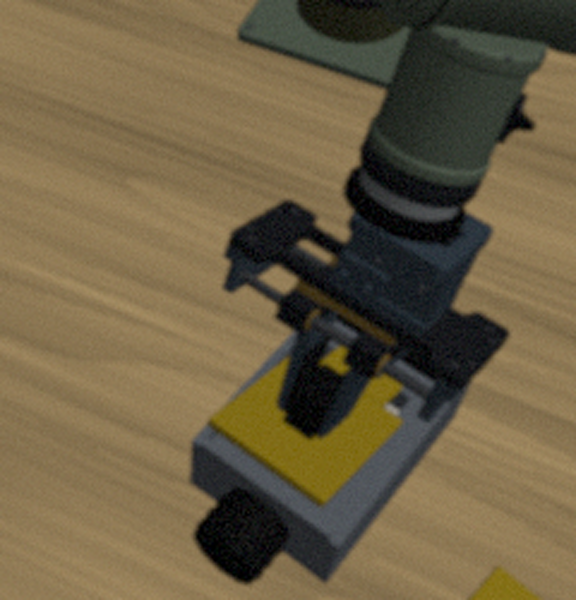

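Request:
apply_moves(
  commands=[
    [-0.3,-0.2,-0.7,0,0,0],
    [-0.3,-0.2,-1.0,0,0,0],
    [-0.3,-0.2,-1.0,0,0,0],
  ],
)

```text
time: 7.25
position: [0.5824, 0.1771, 0.1288]
ee_rot: [-0.613, 0.77, -0.137, 0.11]
contact_force: [-0.3, -1.5, -1.2]
width: 0.279
```

```bash
python3 - <<'E'
from plan import *
s=readout.sense();print(s['position'],np.abs(s['qd']).max(),s['contact_force'],s['q'][5])
k=dict(tcp=(.0018,.001,.03))
for a in [(-.045,.066,20),(-.08,.066,20)]: print(a,*delta(*a,s,**k))
E
```

```text
[0.5824405  0.1770992  0.12877994] 0.011909107583055521 [-0.33219734 -1.470339   -1.17027828] 2.4086875629070237
(-0.045, 0.066, 20) [-0.03 -0.02  0.02] [0.    0.005 0.001]
(-0.08, 0.066, 20) [-3.45  0.77  0.02] [0.    0.005 0.001]
```

Exactly on target, with no contact. Sliding the tongue under the lip.

Request:
apply_moves(
  commands=[
    [-0.9,0.2,0,0,0,0],
    [-1.7,0.4,0,0,0,0],
    [-2.5,0.55,0,0,0,0],
    [-3.4,0.77,0,0,0,0],
    [-3.4,0.77,0,0,0,0],
  ],
)

```text
time: 7.75
position: [0.5469, 0.185, 0.1287]
ee_rot: [-0.613, 0.77, -0.137, 0.11]
contact_force: [-0.9, 0.3, -0.8]
width: 0.285
```

```bash
python3 - <<'E'
from plan import *
s=readout.sense();print(s['position'],np.abs(s['qd']).max(),s['contact_force'],s['moment'],s['q'][5])
k=dict(tcp=(.0018,.001,.03))
for a in [(-.08,.066,20),(-.08,.062,20),(-.08,.061,15),(-.08,.061,10),(-.08,.061,5),(-.08,.06,0)]: print(a,*delta(*a,s,**k))
a=grab_frame("scene")[60:310,240:480];b=grab_frame("top")[90:340,160:400]
cv2.imwrite("pics/c8.png",cv2.resize(np.hstack([a,b]),None,fx=1.66,fy=1.66,interpolation=cv2.INTER_CUBIC))
E
```

```text
[0.54687308 0.1850073  0.12870772] 0.028000175573141984 [-0.88520132  0.30273275 -0.84868476] [ 0.14226416  0.2961495  -0.02564142] 2.4712871522897615
(-0.08, 0.066, 20) [ 0.11 -0.02  0.03] [0.    0.004 0.001]
(-0.08, 0.062, 20) [ 0.11 -0.02 -0.37] [0.    0.004 0.001]
(-0.08, 0.061, 15) [ 0.61 -0.14 -1.24] [0.02  0.089 0.001]
(-0.08, 0.061, 10) [ 1.05 -0.24 -2.05] [0.039 0.174 0.001]
(-0.08, 0.061, 5) [ 1.42 -0.32 -2.89] [0.059 0.259 0.001]
(-0.08, 0.06, 0) [ 1.71 -0.39 -3.87] [0.079 0.344 0.001]
```

View pics/c8.png

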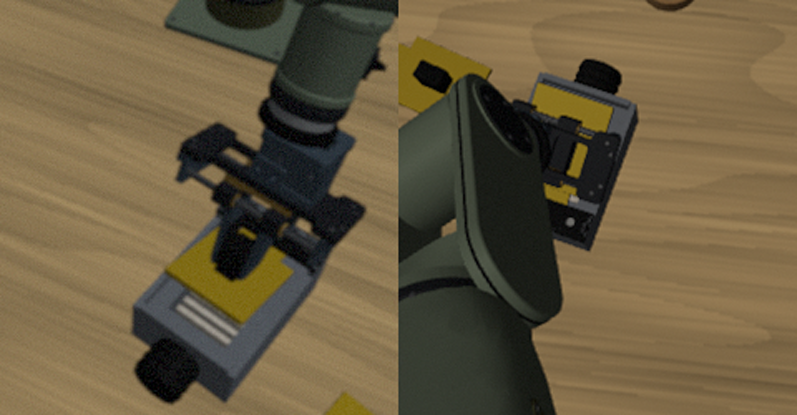

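The top view shows the tongue passing under the black lip (near (565,205) in the composite). Swinging down, first half.

Request:
apply_moves(
  commands=[
    [0.1,0,-0.35,0,0,0],
    [0.35,-0.08,-0.8,0.01,0.045,0],
    [0.6,-0.14,-1.24,0.02,0.089,0],
    [0.83,-0.19,-1.65,0.03,0.13,0],
    [1.05,-0.24,-2.05,0.039,0.174,0],
  ],
)

```text
time: 8.35
position: [0.5594, 0.1825, 0.1082]
ee_rot: [-0.62, 0.78, -0.068, 0.054]
contact_force: [0.1, -0.6, -0.8]
width: 0.29
```

```bash
python3 - <<'E'
from plan import *
s=readout.sense();print(s['position'],np.abs(s['qd']).max(),s['contact_force'],s['moment'],s['q'][5])
k=dict(tcp=(.0018,.001,.03))
for a in [(-.08,.061,10),(-.08,.061,5),(-.08,.06,0)]: print(a,*delta(*a,s,**k))
a=grab_frame("scene")[60:310,240:480];b=grab_frame("top")[90:340,160:400]
cv2.imwrite("pics/c9.png",cv2.resize(np.hstack([a,b]),None,fx=1.66,fy=1.66,interpolation=cv2.INTER_CUBIC))
E
```

```text
[0.55935297 0.18254879 0.10815339] 0.4835162422640962 [ 0.07131362 -0.60435785 -0.7807822 ] [0.10241089 0.17220459 0.02425684] 2.229550689307777
(-0.08, 0.061, 10) [-0.2   0.01  0.01] [-0.     0.     0.001]
(-0.08, 0.061, 5) [ 0.17 -0.08 -0.84] [0.019 0.085 0.001]
(-0.08, 0.06, 0) [ 0.46 -0.14 -1.82] [0.039 0.17  0.001]
```

View pics/c9.png

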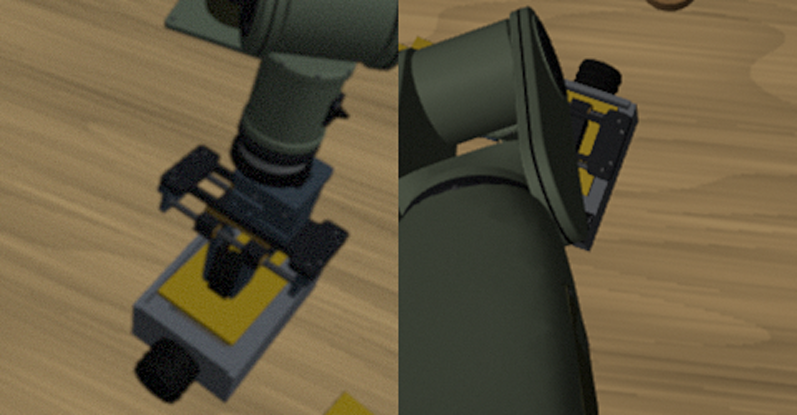

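Request:
apply_moves(
  commands=[
    [0.0,0,-0.4,0.01,0.042,0],
    [0.17,-0.06,-0.84,0.019,0.085,0],
    [0.32,-0.1,-1.3,0.029,0.13,0],
    [0.45,-0.14,-1.75,0.039,0.17,0],
    [0.45,-0.14,-1.75,0.039,0.17,0],
  ],
)

```text
time: 8.95
position: [0.566, 0.1806, 0.0903]
ee_rot: [-0.622, 0.783, -0.001, 0.001]
contact_force: [0.4, -0.3, 1.3]
width: 0.285
```

```bash
python3 - <<'E'
from plan import *
s=readout.sense();print(s['position'],np.abs(s['qd']).max(),s['contact_force'],s['moment'],s['q'][5])
k=dict(tcp=(.0018,.001,.03))
for a in [(-.08,.06,0)]: print(a,*delta(*a,s,**k))
a=grab_frame("scene")[60:310,240:480]
cv2.imwrite("pics/c10.png",cv2.resize(a,None,fx=2.4,fy=2.4,interpolation=cv2.INTER_CUBIC))
E
```

```text
[0.56598638 0.18059596 0.0902724 ] 0.03584749480775879 [ 0.42728832 -0.33202714  1.30311457] [0.10291431 0.10499229 0.0526134 ] 2.0914597228846494
(-0.08, 0.06, 0) [-0.2   0.05 -0.03] [0.001 0.003 0.004]
```

View pics/c10.png

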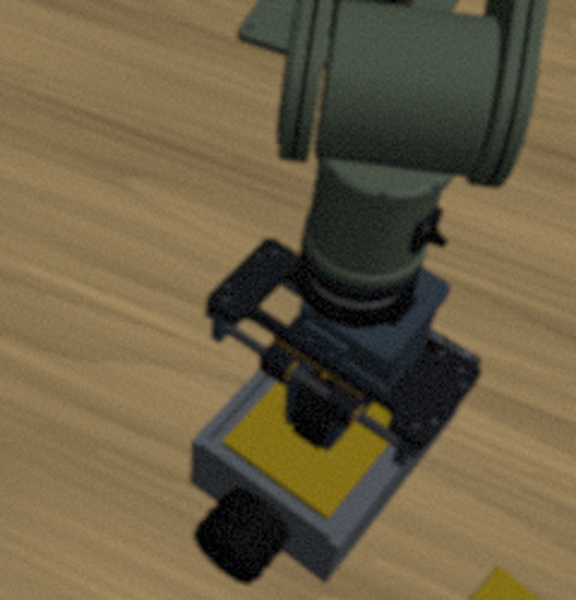

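Request:
apply_moves(
  commands=[
    [-0.2,0.05,0,0,0,0],
    [-0.2,0.05,-0.1,0,0,0],
    [-0.2,0.05,-0.2,0,0,0],
    [-0.2,0.05,-0.2,0,0,0],
  ],
)

```text
time: 9.4
position: [0.5641, 0.1812, 0.09]
ee_rot: [-0.622, 0.783, -0.002, 0.002]
contact_force: [0.5, -1.3, 7.8]
width: 0.279
```

```bash
python3 - <<'E'
from plan import *
s=readout.sense();print(s['position'],np.abs(s['qd']).max(),s['contact_force'],s['moment'])
print(*delta(-.08,.06,0,s,tcp=(.0018,.001,.03)))
E
```

```text
[0.5640917  0.18119396 0.09001443] 0.002587540690376127 [ 0.48825909 -1.3462204   7.82900459] [-0.07636544  0.62970485  0.10439593]
[-0.01 -0.01 -0.  ] [0.001 0.006 0.003]
```

Seated, pressing with about 8 N. Let go.

Request:
apply_moves(
  commands=[
    [0,0,0,0,0,0],
    [0,0,0,0,0,0],
    [0,0,0,0,0,0],
    [0,0,0,0,0,0],
  ],
  fingers=100,
)

```text
time: 9.8
position: [0.5638, 0.1812, 0.0897]
ee_rot: [-0.622, 0.783, -0.002, 0.002]
contact_force: [0.5, -0.5, -0.4]
width: 0.593
```

Request:
apply_moves(
  commands=[
    [0,0,0,0,0,0],
    [0,0,0,0,0,0],
  ],
)

```text
time: 10.0
position: [0.5636, 0.1812, 0.0895]
ee_rot: [-0.622, 0.783, -0.002, 0.002]
contact_force: [-0.6, 0.3, -0.2]
width: 0.61
```

Request:
apply_moves(
  commands=[
    [0,0,1,0,0,0],
    [0,0,3,0,0,0],
    [0,0,6,0,0,0],
    [0,0,10,0,0,0],
    [0,0,13,0,0,0],
  ],
)

```text
time: 10.5
position: [0.5642, 0.1814, 0.2226]
ee_rot: [-0.622, 0.783, -0.003, 0.003]
contact_force: [-0.2, 0.8, 0.4]
width: 0.609
```

Request:
apply_moves(
  commands=[
    [-3,-4,1,0,0,0],
    [-6,-8,1,0,0,0],
    [-9,-12,1,0,0,0],
    [-12,-16,1,0,0,0],
    [-14,-18,1,0,0,0],
  ],
)

```text
time: 11.0
position: [0.4219, -0.0007, 0.2334]
ee_rot: [-0.621, 0.783, -0.003, 0.003]
contact_force: [0.3, 0.3, 0.6]
width: 0.609
```

Request:
apply_moves(
  commands=[
    [0,0,0,0,0,0],
    [0,0,0,0,0,0],
  ],
)

```text
time: 11.2
position: [0.4222, -0.0009, 0.2345]
ee_rot: [-0.621, 0.784, -0.004, 0.004]
contact_force: [-0.5, 0.1, 0.4]
width: 0.609
```

```bash
python3 - <<'E'
from plan import *
s=readout.sense();print(s['position'],s['contact_force'],s['time'])
a=grab_frame("scene");b=grab_frame("top");cv2.imwrite("pics/s11.png",a);cv2.imwrite("pics/t11.png",b)
A=cv2.resize(a[165:310,310:450],None,fx=2.8,fy=2.8*1,interpolation=cv2.INTER_CUBIC);B=cv2.resize(b[105:250,190:330],None,fx=2.8,fy=2.8,interpolation=cv2.INTER_CUBIC)
cv2.imwrite("pics/c11.png",np.hstack([A,B]))
T=calibration("top");S=calibration("scene")
Rb=R.from_euler('z',BYAW)
for n,c,im in(("top",T,b),("scene",S,a)):
    h=cv2.cvtColor(im,cv2.COLOR_BGR2HSV);m=cv2.inRange(h,(22,150,50),(35,255,255))
    u=proj(c,[BX,BY,.068]).astype(int)
    for k in cv2.findContours(m,cv2.RETR_EXTERNAL,cv2.CHAIN_APPROX_NONE)[0]:
        if cv2.contourArea(k)<200: continue
        if abs(k[:,0].mean(0)-u).max()>50: continue
        for q in cv2.approxPolyDP(k,2.5,True)[:,0]: print(n,q,(Rb.inv().apply(onz(c,q,.068)-[BX,BY,0])*1000).round(0))
E
```

```text
[ 0.42218525 -0.00089319  0.23445602] [-0.52292882  0.10339508  0.42668173] 11.2
top [251 145] [76. 47. 68.]
top [231 194] [-41.  47.  68.]
top [239 198] [-44.  28.  68.]
top [237 205] [-59.  26.  68.]
top [262 213] [-58. -30.  68.]
top [265 206] [-42. -31.  68.]
top [274 208] [-40. -50.  68.]
top [292 159] [ 75. -49.  68.]
scene [390 199] [-71. -22.  68.]
scene [379 207] [-41. -27.  68.]
scene [369 204] [-34. -47.  68.]
scene [334 242] [ 77. -47.  68.]
scene [376 274] [80. 50. 68.]
scene [411 232] [-33.  51.  68.]
scene [405 223] [-42.  32.  68.]
scene [412 213] [-70.  30.  68.]
```

View pics/c11.png

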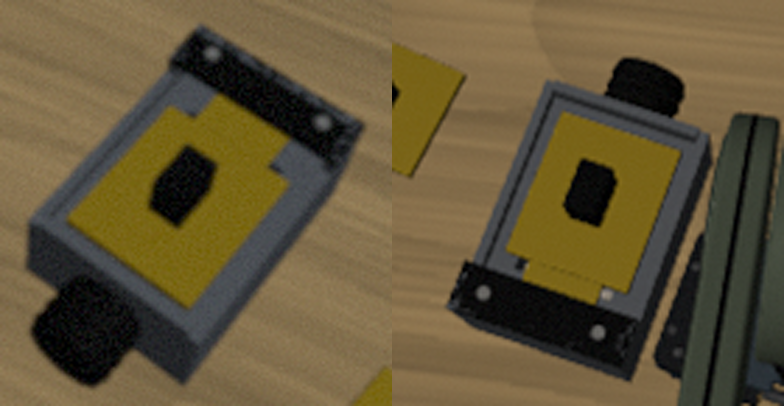

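View pics/t11.png

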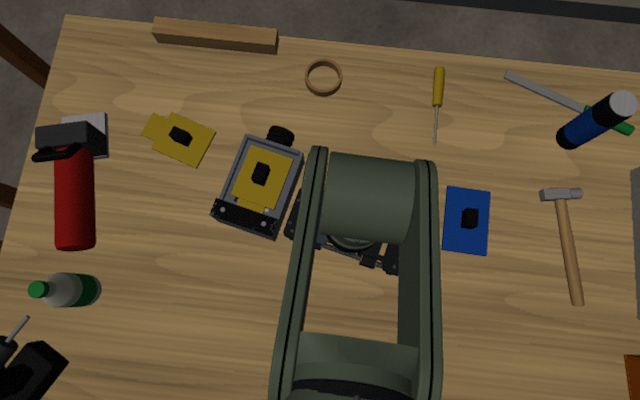

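The pictures show the cover flat inside its frame with the tongue under the lip. The plate spans about x -41 to 77 and y -49 to 49 mm of the box, and both views agree at z 68. The blue cover is unmoved and the gripper is clear.

```bash
python3 -c "
from bench import job
print(job.hand_in())"
```

```text
the job is handed in; nothing more can be done
None
```

The yellow cover is closed on the filter box, and I handed the job in at about 11.3 s of the 40 s allowed. I took the yellow cover nearest the base by its grip block and tilted it 20° with the tongue low. I then slid the tongue under the black lip, swung the other end down, pressed lightly (about 8 N), let go and moved clear.

**Fit:** in the last top and scene views the cover lies flat at ledge height with its tongue under the lip. Its centre is at about x 18, y 0 mm of the box (mid-play is x 20, y 0). The far edge is 10 to 15 mm short of the far stop, depending on the corner and view.

**Rest of the scene:** the blue cover and the yellow look-alike are where they were, and the gripper touches nothing.

**Disagreements:** the first estimates of the box position differed by up to about 8 mm between views. A closer wrist picture settled it. The final plate corners differ between the two views by up to about 8 mm, within the 10 mm play.

**Failed checks:** none failed. The tongue tip itself is hidden under the lip, so I inferred its position from the plate.

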